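Reset the grind dial on a donated coffee grinder

TASK

On the sale table, turn the grind dial on top of the coffee grinder clockwise until it reaches its stop, then turn it back three clicks and let go of it. Leave the hotplate's dial switched off.

Things in the scene. Friction and masses are not known exactly. Their poses are not given: they have to be found in the camera images.
- grind_dial (a joint): the grinder's dial: rad turned anticlockwise (from above) from the stop; 0 at the stop, where clockwise turning ends. A click every 0.419 rad (24 degrees), up to 5 clicks; it starts 1 to 3 clicks from the stop. Let go, it springs into the nearest click; passing a click takes about 0.4 N m. Low dark ribs on the steel collar mark the clicks, a broader dark block the stop
- grind_dial_grip (a point): point to grip the grind dial (black disc 60 mm across with an upright black bar 50 mm long, 16 mm wide, 40 mm high above the disc): on its axis, 24 mm above the disc, 16 mm below the bar's top, about 167 mm above the table. It turns with the dial: x along the bar to its pointer end (bright line), y across its width, z up
- grinder: coffee grinder, fixed: black housing 250 x 130 mm, 130 mm high. Origin under its centre, on the table; x along its length, z up. The dial is on top on the axis line x = -70, y = 0 mm; a squat round bean hopper full of brown beans, 110 mm across, stands at x = 68 mm and rises 54 mm above the top
- hotplate_dial (a joint): control dial of the electric hotplate (fixed white box 280 x 220 mm, 63 mm high, with a round dark iron plate): black disc 44 mm across with a bar grip 40 mm long, 13 mm wide, top 94 mm above the table. Value: rad turned clockwise from off; starts at 0 (off) and is to stay off

How it is judged:
On the way, in this order (a step that is already met when the one before it is completed fails the run):
1. the grind dial is turned clockwise to its stop (value of joint grind_dial below 0.12 rad), for 0.1 s.
2. the grind dial is turned back to the third click (value of joint grind_dial between 1.06 and 1.455 rad), for 0.2 s.
At the end, for the whole second after the job is handed in: the grind dial rests on the third click from its stop (1.257 rad, within 0.197 rad or 11 degrees), let go, and the hotplate's dial is still off (turned less than 0.2 rad) (all of step 2 and velocity of joint grind_dial between -0.1 and 0.1 rad/s and value of joint hotplate_dial below 0.2 rad); the robot touches nothing.
It fails at once if the hotplate's dial is turned (value of joint hotplate_dial above 0.2 rad).
It also fails if it takes over 35 s, if anything falls off the work surface, if the arm or the gripper's body presses on something with over 40 N, if the wrist force passes 120 N, or if a joint passes its speed limit or range.

ROBOT

A 7-joint arm with a two-finger parallel gripper is mounted at the origin on the work surface. World frame = base frame: x ahead of the robot, y to its left, z up, the work surface at z = 0. Lengths are in m, angles in rad, forces in N, time in s.
With the tool pointing down it reaches from about 0.4 to 0.875 m from the base axis. Payload 19.3 kg.
Tool frame: the origin (TCP) lies at the very end of the fingers, on their centre line; the grasp point (between the pads) lies 19 mm behind it; x points along the fingers, y is the direction in which the jaws open and shut, and the axes are right-handed (so a half turn about x gives the same grasp; the last joint's range is limited). The gripper opens to 85 mm and grips with 20 to 120 N. Pads are 22 mm wide; open, the fingers measure 114 mm over their backs; the gripper's body (76 mm by 85 mm) begins 54 mm behind the grasp point. The pads swing forward as they close: fully open they stand 13 mm farther back than shut.
Start: joints at [-1.352, 0.521, -0.036, 1.599, 0.021, 1.021, -0.113], TCP at [0.178, 0.599, 0.206] pointing down, gripper open.
Joint ranges: [-2.91, 2.91], [-0.3, 2.13], [-1.5, 1.42], [0.17, 2.43], [-1.26, 4.41], [0.16, 1.93], [-2.52, 2.52]. Speed limits (rad/s): [1.89, 1.89, 2.39, 2.39, 3.01, 3.01, 3.01].

INTERFACE

Orientations are given as [roll, pitch, yaw] about the fixed x, y, z axes, in that order (R = Rz(yaw) Ry(pitch) Rx(roll)).
In Python, from station import sensors, optics, ticket, find_in gives the robot as it stands.
- The arm moves only by the tool play_rows, never from a script. Its argument "motion" is a list of rows, each a list of 3 entries, a list of its own where there are three numbers: the shift along the tool's x, y, z in cm, then the turn, a rotation vector about the tool's x, y, z in degrees, then the closure, from 0 (fully open) to 1 (shut). A call has exactly 5 rows; each row is the pose to reach, as a shift and turn from the pose commanded when the call began, along the tool's axes at that moment; what a row does not reach only later rows make up. A row lasts 1/12 s, in which the tool goes at most 41.7 mm and 7.16 degrees, less where a joint would pass 70% of its speed; a pose out of reach is approached as far as the arm can. A call with a gripper value outside its range is refused whole. The fingers move at their own pace and stop on an object; "newtons" is the grip in N (left out, the last holds). Time passes only in rows, so rows that repeat a pose let the fingers close, or fill a call up. It gives the time, the measured TCP pose, the force and the opening at its end, in the units of the state.
- sensors.get_obs(): the state, without advancing time (a new reading comes with each control period).
- optics.capture(name): name is "scene" or "top"; returns a dict with "pixels" (480x640x3 uint8, red, green, blue), "fovy" (degrees; the focal length in pixels is half the picture's height over the tangent of half this angle, whatever the lens; pixels are square), "cx", "cy" (the principal point, pixels), "extrinsics" (4x4, takes a point from camera to world coordinates). Camera axes: x right, y up, looking along -z (the intrinsics and any distortion apply to the point x, -y, -z); pixel columns grow to the right and rows downward; lengths in m; the calibration is good to about 2 mm. A picture is of the moment at which its call begins. There is no depth.
- ticket.finish_job(): hands the job in, once; it reports no verdict.
Trained networks look in a picture, given as the dict that the camera call returned (one of the last four; its "shot" number tells which), for a name from the list of things; names that differ only in an ending like _2 or _b are one class to them, and where a whole thing is asked for, a point or a joint stands for the part that bears it (a point fixed in the world has none). Each returns a list of dicts, best first, with "score" (0 to 1); they miss things now and then, are a little off and sometimes report something else, mostly with a low value. They report only what shows in the picture. A call takes as long as a camera call.
- find_in(picture, query): "extent" ([centre column, centre row, width, height] in pixels, round what is visible of it).
The state is a dict: "time": time; "joint_pos": joint angles; "joint_vel": joint speeds; "effort": joint torques, N m; "tcp_pos": TCP position; "tool_rot": TCP orientation; "force": force on the tool from outside, world axes, zero at the start; "wrist_torque": the same for the moment, N m; "grip_width": finger opening in m.
Only numpy, scipy, OpenCV 4.12 (cv2) and the standard library are available. Lean on these libraries where they do the work, as an engineer would, in place of code of your own. Each camera call takes 0.05 s, during which the arm holds its last target. There are 200 camera calls.

## Working session

There is one attempt and no reset: what is moved stays moved. The work goes in short steps, Python scripts to look and compute and a tool call to move; the robot and the scene stay as the last step left them, time stands still between calls to the robot, and variables do not carry over. Pictures are saved under pics/ and viewed, about 8 in all and at most 12, crops included, and the job is handed in when it is done.

Besides the shell and the picture viewer there is one more tool, called after "Request:" as a command line: name --argument value ..., lists and objects as JSON in quotes. play_rows: Moves the arm, as the interface text tells. Its arguments: {"type":"object","properties":{"motion":{"type":"array","items":{"type":"array"}},"newtons":{"type":"number"}},"required":["motion"]}

```bash
mkdir -p pics
cat > h.py <<'E'
from station import sensors, optics, ticket, find_in
import numpy as np, cv2
E
python3 - <<'E'
from h import *
o=sensors.get_obs()
for k in('time','tcp_pos','tool_rot','force','grip_width'):print(k,o[k])
for n in('scene','top'):
    p=optics.capture(n); cv2.imwrite(f'pics/{n}0.png',p['pixels'][:,:,::-1])
    print(n,{k:v for k,v in p.items() if k!='pixels'})
    for q in('grind_dial','grind_dial_grip','grinder','hotplate_dial'):
        print(q,[(r['score'],r['extent']) for r in find_in(p,q)[:2]])
E
```

```text
time 0.0
tcp_pos [0.17792856 0.59876613 0.2054498 ]
tool_rot [-1.48997337  1.56969681 -1.77875211]
force [0.62880756 0.71263105 0.7026793 ]
grip_width 0.08525679765597102
scene {'fovy': 43.772642475382085, 'cx': 316.32978925561315, 'cy': 235.2111581794175, 'extrinsics': array([[-0.08954879, -0.68329539,  0.72462985,  1.25847586],
       [ 0.99594038, -0.0681186 ,  0.05884402,  0.0595208 ],
       [ 0.00915292,  0.72695754,  0.68662141,  0.82979496],
       [ 0.        ,  0.        ,  0.        ,  1.        ]]), 'shot': 1}
grind_dial [(0.76, [243.1, 210.6, 29.5, 39.9])]
grind_dial_grip [(0.58, [243.1, 207.9, 31.9, 42.3]), (0.32, [225.1, 274.6, 127.9, 171.2])]
grinder [(0.89, [226.2, 274.1, 125.7, 169.9])]
hotplate_dial []
top {'fovy': 47.58229167331053, 'cx': 329.55424832165016, 'cy': 236.82005003301782, 'extrinsics': array([[ 0.02208485,  0.99448332, -0.10254353,  0.42296555],
       [-0.99960121,  0.02377037,  0.01524417, -0.01249317],
       [ 0.01759757,  0.10216597,  0.9946117 ,  1.14928227],
       [ 0.        ,  0.        ,  0.        ,  1.        ]]), 'shot': 2}
grind_dial [(0.56, [386.4, 259.2, 32.9, 34.2])]
grind_dial_grip []
grinder [(0.55, [392.1, 223.8, 91.5, 145.1])]
hotplate_dial [(0.69, [187.3, 291.7, 20.5, 23.6])]
```

Run:
```python
import cv2
t=cv2.imread('pics/top0.png');s=cv2.imread('pics/scene0.png')
a=cv2.resize(t[120:320,300:500],(600,600),interpolation=cv2.INTER_CUBIC)
cv2.imwrite('pics/c1.png',a)
cv2.imwrite('pics/c2.png',cv2.resize(s[150:270,170:330],(800,600),interpolation=cv2.INTER_CUBIC))
```

```text
(no output)
```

View pics/top0.png

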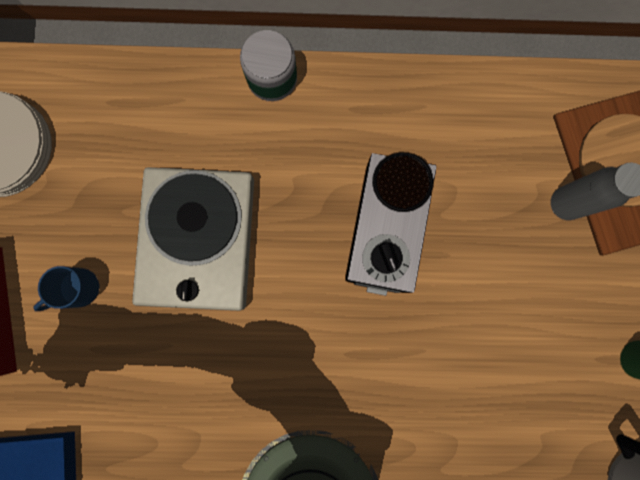

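View pics/c1.png

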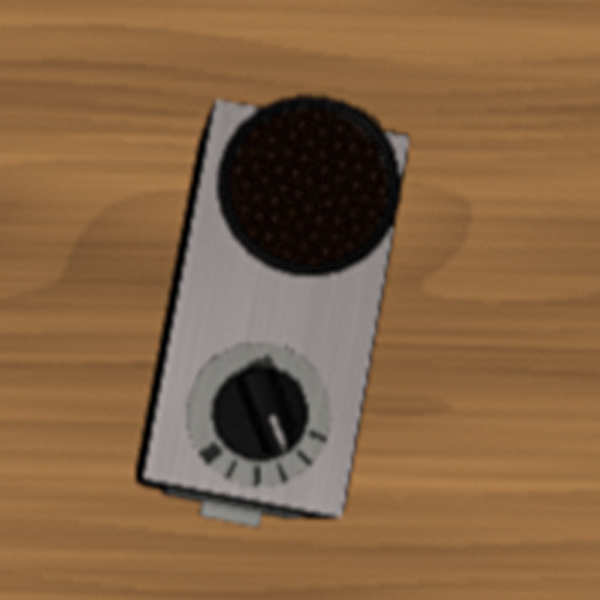

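View pics/c2.png

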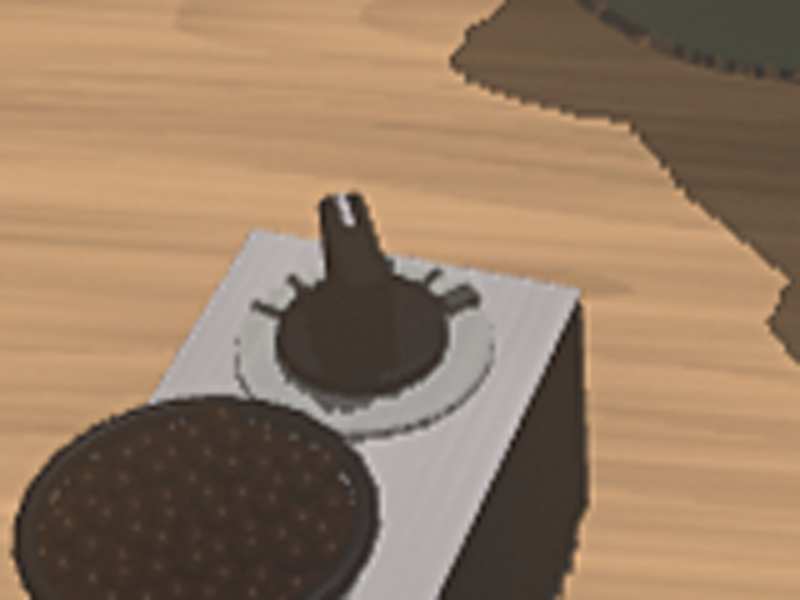

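```bash
cat >> h.py <<'E'
from scipy.spatial.transform import Rotation as Ro
def bp(p,uv,z):
    f=240/np.tan(np.radians(p['fovy']/2)); T=p['extrinsics']
    d=T[:3,:3]@[(uv[0]-p['cx'])/f,-(uv[1]-p['cy'])/f,-1]
    return (T[:3,3]+d*(z-T[2,3])/d[2])[:2]
def tool():
    o=sensors.get_obs(); return o,np.array(o['tcp_pos']),Ro.from_euler('xyz',o['tool_rot']).as_matrix()
E
python3 - <<'E'
from h import *
from scipy.optimize import least_squares
t=optics.capture('top');s=optics.capture('scene')
c=lambda x,y:(300+x/3-.33,120+y/3-.33); c2=lambda x,y:(170+x/5-.4,150+y/5-.4)
ribs=np.array([bp(t,c(*q),.132) for q in[(209,453),(230,468),(256,475),(281,472),(305,458),(319,436)]])
r=least_squares(lambda v:np.hypot(*(ribs-v[:2]).T)-v[2],[.4,-.1,.035]).x
print('ribs circ',r)
print('collar',bp(t,c(258,412),.131), 'top det disc',bp(t,(386.4,259.2),.143))
hop=bp(t,c(309,185),.184); print('hop',hop)
print('hop scene',)
e=np.array([bp(t,c(*q),.13) for q in[(215,100),(408,135),(342,517),(142,480)]]);print('top corners',e, e.mean(0))
# axis from corners: centre + x
x=(e[0]+e[1]-e[2]-e[3]);x/=np.hypot(*x); piv=e.mean(0)-.07*x
print('yaw',np.degrees(np.arctan2(x[1],x[0])),'pivot',piv,'hop exp',e.mean(0)+.068*x)
print('rib angs',[round(np.degrees(np.arctan2(*(q-piv)[::-1])),1) for q in ribs])
a,b=bp(t,c(273,415),.183),bp(t,c(284,446),.183);print('line',a,b,np.degrees(np.arctan2(*(b-a)[::-1])), 'tip dir',np.degrees(np.arctan2(*(b-piv)[::-1])))
print('scene line', [bp(s,c2(*q),.183) for q in[(338,196),(350,224)]])
o,P,R=tool();print(P,'\n',R.round(3))
E
```

```text
ribs circ [-331.87286605  -56.51538932  337.08285997]
collar [ 0.4923938  -0.13425374] top det disc [ 0.48752839 -0.1342217 ]
hop [ 0.62634557 -0.15709144]
hop scene
top corners [[ 0.69131383 -0.10457074]
 [ 0.67178411 -0.22825311]
 [ 0.42819931 -0.18752671]
 [ 0.44836644 -0.06249206]] [ 0.55991592 -0.14571065]
yaw -9.658872199689606 pivot [ 0.49090823 -0.13396593] hop exp [ 0.62695197 -0.15711982]
rib angs [np.float64(129.6), np.float64(153.5), np.float64(179.1), np.float64(-157.3), np.float64(-131.7), np.float64(-108.3)]
line [ 0.48727208 -0.13697686] [ 0.46902952 -0.14370252] -159.7620893215125 tip dir -156.00969171082886
scene line [array([ 0.47390279, -0.14132012]), array([ 0.48836247, -0.13448475])]
[0.17802591 0.59909987 0.20599401] 
 [[ 0.     0.285  0.959]
 [-0.     0.959 -0.285]
 [-1.    -0.     0.   ]]
```

Request:
play_rows --motion '[[[-2.5,-1,2.5],[0,0,0],0],[[-5,-2.5,6],[0,0,0],0],[[-7,-4,10],[0,0,0],0],[[-8,-6,13.5],[0,0,0],0],[[-8,-7.4,17],[0,0,0],0]]'

```text
time: 1.02
tcp_pos: [0.3173, 0.4821, 0.2881]
tool_rot: [1.445, 1.568, 1.157]
force: [0.8, 0.9, -0.3]
grip_width: 0.0857
```

Request:
play_rows --motion '[[[0,-2.1,3.3],[0,0,0],0],[[0,-4.2,6.7],[0,0,0],0],[[0,-6.4,10],[0,0,0],0],[[0,-8.5,13.4],[0,0,0],0],[[0,-10.7,16.7],[0,0,0],0]]'

```text
time: 1.43
tcp_pos: [0.447, 0.331, 0.286]
tool_rot: [1.109, 1.57, 0.82]
force: [0.3, -0.0, 0.2]
grip_width: 0.0851
```

Request:
play_rows --motion '[[[0,-3.2,2],[0,0,0],0],[[0,-6.4,4],[0,0,0],0],[[0,-9.6,6],[0,0,0],0],[[0,-12.8,8],[0,0,0],0],[[0,-15.8,9.9],[0,0,0],0]]'

```text
time: 1.85
tcp_pos: [0.496, 0.1508, 0.286]
tool_rot: [0.611, 1.57, 0.322]
force: [1.0, 0.6, -1.1]
grip_width: 0.0854
```

Request:
play_rows --motion '[[[0,-3.2,1],[0,0,0],0],[[0,-6.4,2],[0,0,0],0],[[0,-9.6,3],[0,0,0],0],[[0,-12.8,4],[0,0,0],0],[[0,-16.3,4.8],[0,0,0],0]]'

```text
time: 2.27
tcp_pos: [0.4954, -0.0183, 0.2859]
tool_rot: [0.671, 1.57, 0.383]
force: [1.1, -0.5, 0.0]
grip_width: 0.0855
```

```bash
cat >> h.py <<'E'
def goto(x,y,z,yaw):
    "shift (cm) and turn (deg) in tool axes to reach x,y,z pointing down with jaw (tool y) at world angle yaw deg"
    o,P,R=tool(); yw=np.radians(yaw)
    X=np.array([0,0,-1.]);Y=np.array([np.cos(yw),np.sin(yw),0]);G=np.c_[X,Y,np.cross(X,Y)]
    print('t',o['time'],'P',P.round(4),'jaw',np.degrees(np.arctan2(R[1,1],R[0,1])).round(1),'grip',round(o['grip_width'],4),'F',np.round(o['force'],1),'Tz',np.round(o['wrist_torque'],2))
    print('q',np.round(o['joint_pos'],2))
    print('shift',(R.T@(np.array([x,y,z])-P)*100).round(2),'turn',np.degrees(Ro.from_matrix(R.T@G).as_rotvec()).round(1))
E
python3 -c "
from h import *
goto(.491,-.134,.28,112.5)"
```

```text
t 2.2667 P [ 0.4954 -0.0183  0.2859] jaw 73.5 grip 0.0855 F [ 1.1 -0.5  0. ] Tz [-0.03 -0.04 -0.01]
q [-0.29  0.23  0.25  1.84 -0.07  1.08  1.27]
shift [  0.59 -11.22   2.87] turn [-39.   0.  -0.]
```

Request:
play_rows --motion '[[[0,-3,0.8],[-6.5,0,0],0],[[0,-6,1.6],[-13,0,0],0],[[0,-9,2.3],[-19.5,0,0],0],[[0,-11.2,2.9],[-26,0,0],0],[[0.6,-11.2,2.9],[-32.5,0,0],0]]'

```text
time: 2.68
tcp_pos: [0.491, -0.1376, 0.2807]
tool_rot: [-1.081, 1.568, -0.802]
force: [-0.1, -1.5, -0.2]
grip_width: 0.0852
```

Request:
play_rows --motion '[[[0,0,0],[-6.5,0,0],0],[[0,0,0],[-6.5,0,0],0],[[0,0,0],[-6.5,0,0],0],[[0,0,0],[-6.5,0,0],0],[[0,0,0],[-6.5,0,0],0]]'

```text
time: 3.1
tcp_pos: [0.4914, -0.1323, 0.2799]
tool_rot: [-0.486, 1.571, -0.096]
force: [-0.5, 0.1, 0.7]
grip_width: 0.0853
```

```bash
python3 -c "
from h import *
goto(.491,-.134,.15,112.5)
s=optics.capture('scene')['pixels'][130:280,150:350,::-1]
cv2.imwrite('pics/c3.png',cv2.resize(s,(800,600),interpolation=cv2.INTER_CUBIC))"
```

```text
t 3.1 P [ 0.4914 -0.1323  0.2799] jaw 112.3 grip 0.0853 F [-0.5  0.1  0.7] Tz [-0.    0.03  0.04]
q [-0.02  0.26  0.21  1.82 -0.06  1.07  2.17]
shift [12.99 -0.14 -0.1 ] turn [-0.2  0.   0. ]
```

View pics/c3.png

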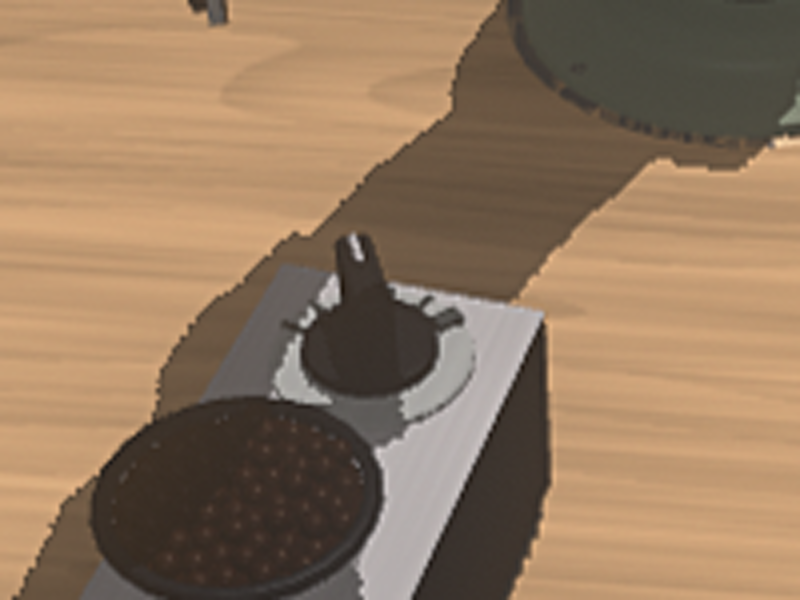

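```bash
python3 -c "
from h import *
o,P,R=tool()
for n in('scene','top'):
    p=optics.capture(n);im=p['pixels'][:,:,::-1].copy()
    f=240/np.tan(np.radians(p['fovy']/2));c=np.linalg.inv(p['extrinsics'])@[*P,1]
    u=(p['cx']-f*c[0]/c[2],p['cy']+f*c[1]/c[2]);print(n,u)
    cv2.circle(im,(int(u[0]),int(u[1])),6,(0,0,255),1)
    cv2.imwrite('pics/%s1.png'%n,im)
a=cv2.imread('pics/scene1.png');b=cv2.imread('pics/top1.png')
cv2.imwrite('pics/both.png',np.hstack([a[:,100:500],b[:,200:600]]))
"
```

```text
scene (np.float64(235.75943452389495), np.float64(148.29061301337273))
top (np.float64(395.60552332168743), np.float64(251.5312475377888))
```

View pics/both.png

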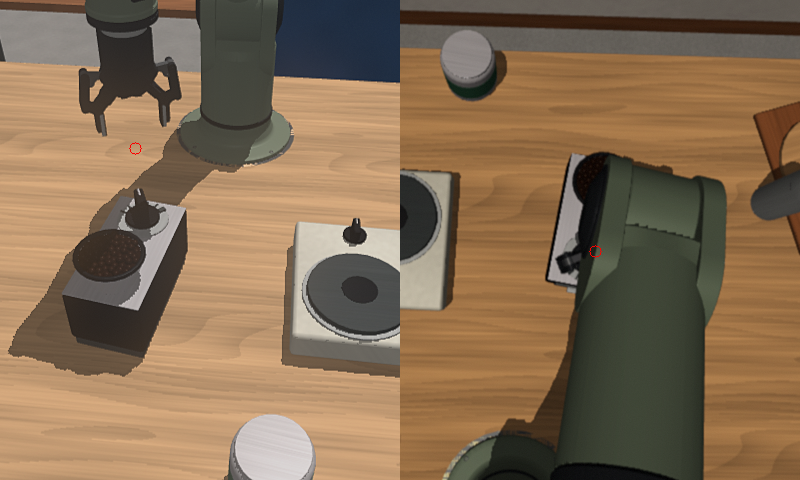

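```bash
python3 -c "
from h import *
o,P,R=tool();p=optics.capture('scene')
f=240/np.tan(np.radians(p['fovy']/2));W=np.linalg.inv(p['extrinsics'])
for dz in(0,.013,.02,.03,.04):
  for s in(-1,1):
    c=W@[*(P+R[:,1]*s*.046+[0,0,dz]),1];print(dz,s,(p['cx']-f*c[0]/c[2]-100).round(1),(p['cy']+f*c[1]/c[2]).round(1))
im=p['pixels'][80:160,170:290,::-1]
cv2.imwrite('pics/f.png',cv2.resize(im,(780,520),interpolation=cv2.INTER_CUBIC))
"
```

```text
0 -1 106.8 153.2
0 1 164.1 143.5
0.013 -1 105.8 146.3
0.013 1 163.7 136.7
0.02 -1 105.3 142.5
0.02 1 163.4 133.0
0.03 -1 104.5 137.0
0.03 1 163.1 127.6
0.04 -1 103.7 131.5
0.04 1 162.8 122.1
```

View pics/f.png

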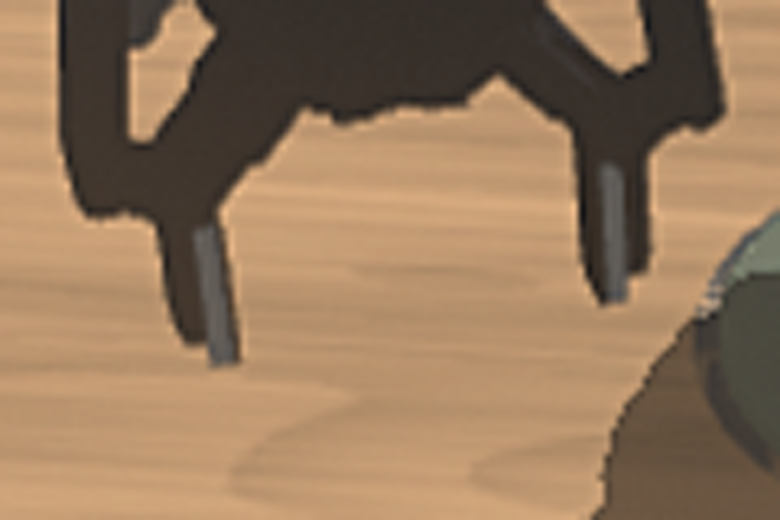

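Request:
play_rows --motion '[[[3,-0.1,-0.1],[0,0,0],0],[[6,-0.1,-0.1],[0,0,0],0],[[9,-0.1,-0.1],[0,0,0],0],[[11.5,-0.1,-0.1],[0,0,0],0],[[13,-0.1,-0.1],[0,0,0],0]]'

```text
time: 3.72
tcp_pos: [0.4898, -0.1336, 0.1474]
tool_rot: [2.65, 1.568, 3.041]
force: [-0.0, -0.1, -0.3]
grip_width: 0.0855
```

Request:
play_rows --motion '[[[0,0,0],[0,0,0],0.4],[[0,0,0],[0,0,0],0.4],[[0,0,0],[0,0,0],0.4],[[0,0,0],[0,0,0],0.4],[[0,0,0],[0,0,0],0.4]]' --newtons 60

```text
time: 4.13
tcp_pos: [0.4913, -0.134, 0.1508]
tool_rot: [-0.489, 1.569, -0.097]
force: [0.3, -0.3, -0.8]
grip_width: 0.0512
```

```bash
python3 -c "
from h import *
goto(.491,-.134,.15,112.5)
o,P,R=tool();p=optics.capture('scene')
f=240/np.tan(np.radians(p['fovy']/2));W=np.linalg.inv(p['extrinsics'])
for dz in(0,.01,.02,.03):
  for s in(-1,1):
    c=W@[*(P+R[:,1]*s*(o['grip_width']/2+.003)+[0,0,dz]),1];print(dz,s,((p['cx']-f*c[0]/c[2]-180)*6.5).round(),((p['cy']+f*c[1]/c[2]-160)*6.5).round())
im=p['pixels'][160:240,180:300,::-1]
cv2.imwrite('pics/g.png',cv2.resize(im,(780,520),interpolation=cv2.INTER_CUBIC))
"
```

```text
t 4.1333 P [ 0.4913 -0.134   0.1508] jaw 112.4 grip 0.0512 F [ 0.3 -0.3 -0.8] Tz [ 0.01 -0.01  0.06]
q [ 0.01  0.42  0.18  1.97 -0.1   0.76  2.21]
shift [ 0.08  0.01 -0.03] turn [-0.1  0.1  0. ]
0 -1 290.0 345.0
0 1 502.0 304.0
0.01 -1 287.0 316.0
0.01 1 500.0 276.0
0.02 -1 283.0 287.0
0.02 1 497.0 247.0
0.03 -1 279.0 258.0
0.03 1 495.0 217.0
```

View pics/g.png

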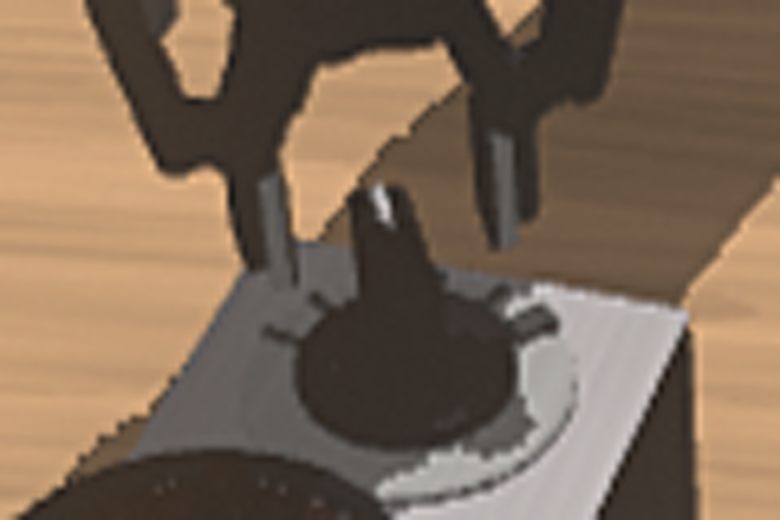

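Request:
play_rows --motion '[[[0.6,0,0],[0,0,0],0.4],[[0.6,0,0],[0,0,0],0.6],[[0.6,0,0],[0,0,0],0.8],[[0.6,0,0],[0,0,0],1],[[0.6,0,0],[0,0,0],1]]' --newtons 90

```text
time: 4.6
tcp_pos: [0.4904, -0.1332, 0.1441]
tool_rot: [1.899, 1.569, 2.291]
force: [-5.1, 6.6, 9.6]
grip_width: 0.0136
```

Request:
play_rows --motion '[[[0,0,0],[0,0,0],1],[[0,0,0],[0,0,0],1],[[0,0,0],[0,0,0],1],[[0,0,0],[0,0,0],1],[[0,0,0],[0,0,0],1]]'

```text
time: 5.02
tcp_pos: [0.4904, -0.1332, 0.1441]
tool_rot: [1.85, 1.57, 2.242]
force: [-4.1, 5.3, 11.1]
grip_width: 0.0138
```

```bash
python3 -c "
from h import *
goto(.491,-.134,.145,112.5)
p=optics.capture('scene')
im=p['pixels'][160:240,180:300,::-1]
cv2.imwrite('pics/k.png',cv2.resize(im,(780,520),interpolation=cv2.INTER_CUBIC))
"
```

```text
t 5.0167 P [ 0.4904 -0.1332  0.1441] jaw 112.5 grip 0.0138 F [-4.1  5.3 11.1] Tz [1.16 1.17 0.03]
q [ 0.01  0.43  0.18  1.97 -0.11  0.75  2.22]
shift [-0.09 -0.1   0.03] turn [-0.  -0.  -0.1]
```

View pics/k.png

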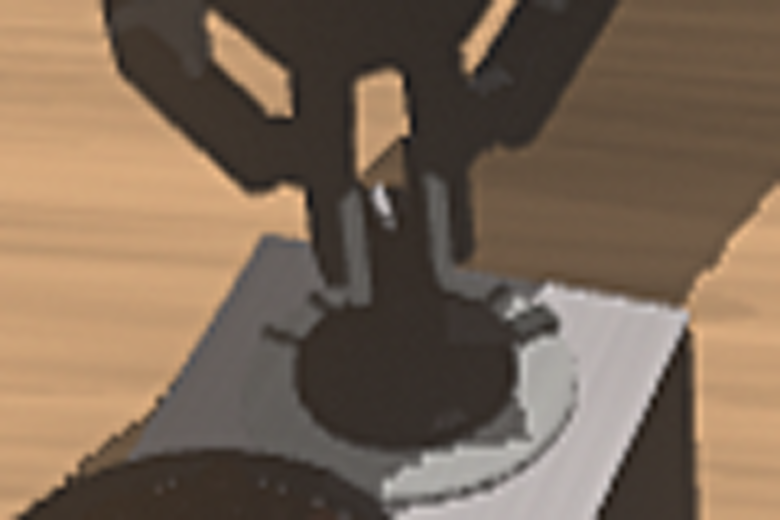

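Request:
play_rows --motion '[[[0,0,0],[6,0,0],1],[[0,0,0],[12,0,0],1],[[0,0,0],[18,0,0],1],[[0,0,0],[24,0,0],1],[[0,0,0],[30,0,0],1]]'

```text
time: 5.48
tcp_pos: [0.4906, -0.1323, 0.1441]
tool_rot: [2.021, 1.569, 1.885]
force: [-2.8, 13.5, 10.7]
grip_width: 0.0137
```

```bash
python3 -c "
from h import *
goto(.491,-.134,.145,40.5)"
```

```text
t 5.4833 P [ 0.4906 -0.1323  0.1441] jaw 82.2 grip 0.0137 F [-2.8 13.5 10.7] Tz [2.51 1.02 0.9 ]
q [-0.09  0.44  0.31  1.98 -0.2   0.75  1.78]
shift [-0.09 -0.16  0.06] turn [41.7 -0.1 -0.1]
```

Request:
play_rows --motion '[[[0,0.1,0],[6,0,0],1],[[0,0.1,0],[12,0,0],1],[[0,0.1,0],[18,0,0],1],[[0,0.1,0],[24,0,0],1],[[0,0.1,0],[30,0,0],1]]'

```text
time: 5.9
tcp_pos: [0.4905, -0.1315, 0.1441]
tool_rot: [2.765, 1.568, 2.106]
force: [-6.3, 11.0, 13.5]
grip_width: 0.0134
```

Request:
play_rows --motion '[[[0,0,0],[4,0,0],1],[[0,0,0],[8,0,0],1],[[0,0,0],[12,0,0],1],[[0,0,0],[12,0,0],1],[[0,0,0],[12,0,0],1]]'

```text
time: 6.32
tcp_pos: [0.4907, -0.1313, 0.1441]
tool_rot: [2.778, 1.568, 1.913]
force: [-4.6, 10.7, 13.7]
grip_width: 0.0134
```

```bash
python3 -c "
from h import *
goto(.491,-.134,.145,40.5)"
```

```text
t 6.3167 P [ 0.4907 -0.1313  0.1441] jaw 40.5 grip 0.0134 F [-4.6 10.7 13.7] Tz [2.4  1.12 0.08]
q [-0.24  0.47  0.51  1.98 -0.33  0.77  1.18]
shift [-0.09 -0.16  0.22] turn [-0.  -0.1 -0. ]
```

Request:
play_rows --motion '[[[0,0,0],[1.5,0,0],1],[[0,0,0],[3,0,0],1],[[0,0,0],[4.5,0,0],1],[[0,0,0],[4.5,0,0],1],[[0,0,0],[4.5,0,0],1]]'

```text
time: 6.73
tcp_pos: [0.4908, -0.1312, 0.1441]
tool_rot: [3.016, 1.569, 2.076]
force: [-5.5, 10.2, 13.5]
grip_width: 0.0135
```

```bash
python3 -c "
from h import *
goto(.491,-.134,.145,40.5)
p=optics.capture('scene')
im=p['pixels'][160:240,180:300,::-1]
cv2.imwrite('pics/m.png',cv2.resize(im,(780,520),interpolation=cv2.INTER_CUBIC))"
```

```text
t 6.7333 P [ 0.4908 -0.1312  0.1441] jaw 36.2 grip 0.0135 F [-5.5 10.2 13.5] Tz [2.15 1.22 2.04]
q [-0.25  0.48  0.53  1.98 -0.34  0.77  1.11]
shift [-0.09 -0.14  0.24] turn [-4.3 -0.1 -0. ]
```

View pics/m.png

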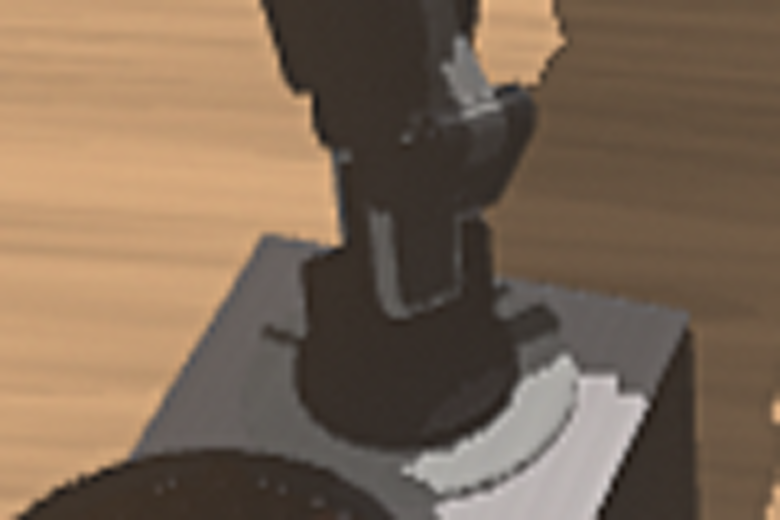

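Request:
play_rows --motion '[[[0,0,0],[-6,0,0],1],[[0,0,0],[-12,0,0],1],[[0,0,0],[-18,0,0],1],[[0,0,0],[-24,0,0],1],[[0,0,0],[-30,0,0],1]]'

```text
time: 7.2
tcp_pos: [0.4903, -0.1319, 0.1441]
tool_rot: [2.66, 1.569, 2.246]
force: [-8.5, 6.9, 12.5]
grip_width: 0.0135
```

Request:
play_rows --motion '[[[0,0,0],[-6,0,0],1],[[0,0,0],[-12,0,0],1],[[0,0,0],[-18,0,0],1],[[0,0,0],[-24,0,0],1],[[0,0,0],[-30,0,0],1]]'

```text
time: 7.62
tcp_pos: [0.4899, -0.1328, 0.144]
tool_rot: [2.605, 1.569, 2.713]
force: [-9.3, 3.0, 11.3]
grip_width: 0.0138
```

Request:
play_rows --motion '[[[0,0,0],[-6,0,0],1],[[0,0,0],[-12,0,0],1],[[0,0,0],[-17,0,0],1],[[0,0,0],[-17,0,0],1],[[0,0,0],[-17,0,0],1]]'

```text
time: 8.03
tcp_pos: [0.4904, -0.1331, 0.1441]
tool_rot: [2.338, 1.57, 2.739]
force: [-5.3, 1.1, 9.4]
grip_width: 0.0133
```

```bash
python3 -c "
from h import *
goto(.491,-.134,.145,112.5)"
```

```text
t 8.0333 P [ 0.4904 -0.1331  0.1441] jaw 113.0 grip 0.0133 F [-5.3  1.1  9.4] Tz [ 0.12  1.16 -0.08]
q [ 0.02  0.43  0.17  1.97 -0.1   0.75  2.22]
shift [-0.09 -0.1   0.02] turn [ 0.5 -0.  -0. ]
```

Tz is near zero, so the dial sits in a detent at its original angle (third click). Release and lift.

Request:
play_rows --motion '[[[0,0,0],[0,0,0],0.6],[[0,0,0],[0,0,0],0.3],[[0,0,0],[0,0,0],0.1],[[0,0,0],[0,0,0],0],[[0,0,0],[0,0,0],0]]'

```text
time: 8.45
tcp_pos: [0.491, -0.1329, 0.1437]
tool_rot: [-1.317, 1.571, -0.916]
force: [0.4, -0.7, -0.2]
grip_width: 0.0728
```

Request:
play_rows --motion '[[[-2,0,0],[0,0,0],0],[[-5,0,0],[0,0,0],0],[[-8,0,0],[0,0,0],0],[[-11,0,0],[0,0,0],0],[[-14,0,0],[0,0,0],0]]'

```text
time: 8.87
tcp_pos: [0.4906, -0.1329, 0.2853]
tool_rot: [-1.819, 1.571, -1.419]
force: [-0.2, 0.5, 0.0]
grip_width: 0.0853
```

```bash
python3 -c "
from h import *
goto(.491,-.134,.145,112.5)
p=optics.capture('scene')
im=p['pixels'][150:270,170:330,::-1]
cv2.imwrite('pics/z.png',cv2.resize(im,(800,600),interpolation=cv2.INTER_CUBIC))"
```

```text
t 8.8667 P [ 0.4906 -0.1329  0.2853] jaw 112.9 grip 0.0853 F [-0.2  0.5  0. ] Tz [-0.   -0.05  0.02]
q [-0.02  0.25  0.21  1.81 -0.06  1.08  2.18]
shift [14.03 -0.11 -0.  ] turn [ 0.4 -0.   0. ]
```

View pics/z.png

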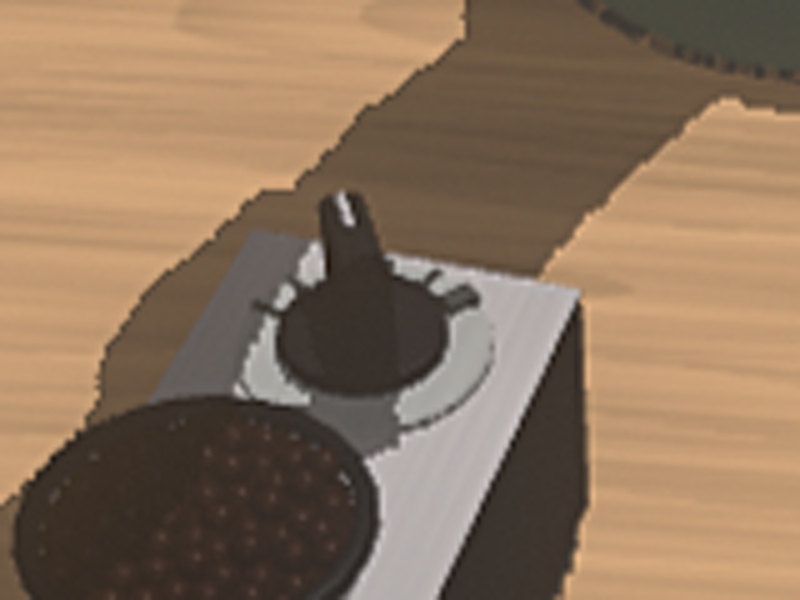

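```bash
python3 -c "
from h import *
print(ticket.finish_job())"
```

```text
the job is handed in; nothing more can be done
None
```

I turned the grind dial clockwise to its stop, then back three clicks, let go, lifted the gripper clear and handed the job in at about 9 s. The job reports no verdict, so what follows rests on my own checks.

- **Start:** the ribs and pointer showed the dial already on the third click, about 72° from the stop block.
- **Stop:** I turned it 76° clockwise. The wrist torque then rose to 2.0 N m, against 0.9 N m or less at the other readings taken while turning, so I took that as the stop.
- **Back to the third click:** after I turned it back 77°, the torque was near 0 at the original angle. In the last picture the pointer is in the same place as at the start.
- **Let go:** the gripper is open and about 14 cm above where it gripped, with contact force near zero.
- **Hotplate:** the arm never went near its dial. I did not take a close-up of it at the end.

One reading disagreed: in the pictures the open fingertips sat about 2 cm higher than the stated tool point implies. I gripped 5 mm lower than first planned to allow for it, and the grip held at about 14 N or less on any axis.

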